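Close the studio's sundries tins, each with its own lid

ROBOT

A 7-joint arm with a two-finger parallel gripper is mounted at the origin on a cart in front of the work surface, level with it; the furniture and walls round the work are solid. World frame = base frame: x ahead of the robot, y to its left, z up, the work surface at z = 0. Lengths are in m, angles in rad, forces in N, time in s.
With the tool pointing down it reaches from about 0.425 to 0.875 m from the base axis. Payload 4.7 kg.
Tool frame: the origin (TCP) lies at the very end of the fingers, on their centre line; the grasp point (between the pads) lies 19 mm behind it; z points along the fingers, y is the direction in which the jaws open and shut (so a half turn about z gives the same grasp; the last joint's range is limited). The gripper opens to 85 mm and grips with 20 to 120 N. Pads are 22 mm wide; open, the fingers measure 114 mm over their backs; the gripper's body (76 mm by 85 mm) begins 54 mm behind the grasp point. The pads swing forward as they close: fully open they stand 13 mm farther back than shut.
Start: joints at [1.195, 0.321, -0.07, 1.45, 0.023, 1.371, -0.057], TCP at [0.247, -0.601, 0.193] pointing down, gripper open.
Joint ranges: [-2.86, 2.86], [-0.3, 2.09], [-1.38, 1.24], [0.06, 2.45], [-1.56, 4.7], [0.09, 2.05], [-2.69, 2.69]. Speed limits (rad/s): [2.57, 2.57, 3.14, 3.14, 3.14, 3.14, 3.14].

INTERFACE

Orientations are given as a unit quaternion [w, x, y, z].
In Python, from workcell import manip gives the robot as it stands.
- The arm moves only by the shell command python3 -m jog 'ROWS'. ROWS is JSON, a list of rows, each a list of 7 numbers: the shift along the tool's x, y, z in m, then the turn, a rotation vector about the tool's x, y, z in rad, then the opening, from 0 (shut) to 1 (fully open). In form: [[dx, dy, dz, rx, ry, rz, fingers], ...]. A call has 1 to 8 rows; each row shifts and turns the pose as measured when the row begins, along the tool's axes as they then stand; what a row does not reach is not made up. A row lasts 1/10 s, in which the tool goes at most 50 mm and 8.59 degrees, less where a joint would pass 70% of its speed; a pose out of reach is approached as far as the arm can. A call with a gripper value outside its range is refused whole. The fingers move at their own pace and stop on an object; the grip force is fixed at half the most. Time passes only in rows, so rows that do not move let the fingers close. It gives the time, the measured TCP pose, the force and the opening at its end, in the units of the state.
- manip.observe(): the state, without advancing time (a new reading comes with each control period).
- manip.snapshot(name): name is "side" or "top" or "wrist"; returns a dict with "image" (400x640x3 uint8, blue, green, red), "fx", "fy", "cx", "cy" (pixels), "R" (3x3) and "t" (3): a world point X has camera coordinates R X + t. Camera axes: x right, y down, z forward; pixel columns grow to the right and rows downward; lengths in m; the calibration is good to about 2 mm. A picture is of the moment at which its call begins. There is no depth.
- manip.job_done(): hands the job in, once; it reports no verdict.
The state is a dict: "clock": time; "joints": joint angles; "dq": joint speeds; "tau": joint torques, N m; "tool_pos": TCP position; "tcp_rot": TCP orientation; "force": force on the tool from outside, world axes, zero at the start; "ft_torque": the same for the moment, N m; "finger_gap": finger opening in m.
Only numpy, scipy, OpenCV 4.12 (cv2) and the standard library are available. Lean on these libraries where they do the work, as an engineer would, in place of code of your own. Each camera call takes 0.05 s, during which the arm holds its last target. There are 200 camera calls.

TASK

The session is over: close the four open tins of drawing pins, canvas wedges, pastel stubs and charcoal by putting on each the lid that fits it, seated flat and all the way down. Leave the tins upright where they stand.

Things in the scene. Friction and masses are not known exactly. Their poses are not given: they have to be found in the camera images.
- lid_small_knob (a point): Small round metal lid, plate 60 mm in diameter, with a dark turned wooden knob, 22 mm in diameter. Point: on its middle axis at half the handle's height, 27 mm above the underside, 15 mm above the plate's top; z up. Stands on its tapered well, 9 mm deep below the 3 mm plate. 37 mm high, 70 g. The well tapers from 42 mm to 30 mm across. Any yaw fits.
- lid_large_knob (a point): Large round metal lid, plate 86 mm in diameter, with a dark turned wooden knob, 22 mm in diameter. Point: on its middle axis at half the handle's height, 27 mm above the underside, 15 mm above the plate's top; z up. Stands on its tapered well, 9 mm deep below the 3 mm plate. 37 mm high, 70 g. The well tapers from 68 mm to 56 mm across. Any yaw fits.
- lid_square_knob (a point): Square metal lid, plate 66 x 66 mm, dark wooden bar handle 34 mm long (along x) and 14 mm wide (along y: grip across it). Point: on its middle axis at half the handle's height, 27 mm above the underside, 15 mm above the plate's top; z up. Stands on its tapered well, 9 mm deep below the 3 mm plate. 37 mm high, 70 g. The well tapers from 50 mm to 38 mm square. Fits at every quarter turn.
- lid_oblong_knob (a point): Oblong metal lid, plate 84 mm (along x) x 50 mm (along y), dark wooden bar handle 40 mm long (along x) and 14 mm wide (along y: grip across it). Point: on its middle axis at half the handle's height, 27 mm above the underside, 15 mm above the plate's top; z up. Stands on its tapered well, 9 mm deep below the 3 mm plate. 37 mm high, 70 g. The well tapers from 68 x 34 mm to 56 x 22 mm. Fits at every half turn.
- tin_small_rim (a point): Small round open metal tin, 54 mm in diameter outside and 49 mm inside, 34 mm high, with brass drawing pins in it. Its point lies at the middle of the mouth, level with the top of the rim; z up. Wall 2.5 mm thick; loose, about 0.6 kg, heavy enough to stay put. Seated, the lid's point stands 18 mm straight above this point.
- tin_large_rim (a point): Large round open metal tin, 80 mm in diameter outside and 75 mm inside, 38 mm high, with small wooden canvas wedges in it. Its point lies at the middle of the mouth, level with the top of the rim; z up. Wall 2.5 mm thick; loose, about 0.6 kg, heavy enough to stay put. Seated, the lid's point stands 18 mm straight above this point.
- tin_square_rim (a point): Square open metal tin, 62 x 62 mm outside and 57 x 57 mm inside, 36 mm high, with white pastel stubs in it; x and y run along its sides. Its point lies at the middle of the mouth, level with the top of the rim; z up. Wall 2.5 mm thick; loose, about 0.6 kg, heavy enough to stay put. Seated, the lid's point stands 18 mm straight above this point.
- tin_oblong_rim (a point): Oblong open metal tin, 80 mm (along x) x 46 mm (along y) outside and 75 x 41 mm inside, 34 mm high, with charcoal sticks in it. Its point lies at the middle of the mouth, level with the top of the rim; z up. Wall 2.5 mm thick; loose, about 0.6 kg, heavy enough to stay put. Seated, the lid's point stands 18 mm straight above this point.

How it is judged:
At the end, for the whole second after the job is handed in: Each lid sits on the tin of its own shape and size: centred to within 8 mm, its rim plate down on the tin's rim to within 3.5 mm, level to 0.1 rad, released and at rest; each tin is upright to 0.1 rad and within 40 mm of where it stood (horizontal distance between lid_small_knob and tin_small_rim below 0.008 m and z of lid_small_knob in the frame of tin_small_rim between 0.0145 and 0.0215 m and angle between each of lid_small_knob, tin_small_rim, lid_large_knob, tin_large_rim, lid_square_knob, tin_square_rim, lid_oblong_knob, tin_oblong_rim's own z axis and vertical below 0.1 rad and distance of each of tin_small_rim, tin_large_rim, tin_square_rim, tin_oblong_rim from where it was at the start of the episode below 0.04 m and linear speed of each of lid_small, tin_small, lid_large, tin_large, lid_square, tin_square, lid_oblong, tin_oblong below 0.02 m/s and horizontal distance between lid_large_knob and tin_large_rim below 0.008 m and z of lid_large_knob in the frame of tin_large_rim between 0.0145 and 0.0215 m and horizontal distance between lid_square_knob and tin_square_rim below 0.008 m and z of lid_square_knob in the frame of tin_square_rim between 0.0145 and 0.0215 m and horizontal distance between lid_oblong_knob and tin_oblong_rim below 0.008 m and z of lid_oblong_knob in the frame of tin_oblong_rim between 0.0145 and 0.0215 m); the robot touches nothing.
It fails at once if a tin is tipped up by more than 0.4 rad (angle between any of tin_small_rim, tin_large_rim, tin_square_rim, tin_oblong_rim's own z axis and vertical above 0.4 rad).
It also fails if it takes over 102 s, if anything falls off the work surface, if the arm or the gripper's body presses on something with over 40 N, if the wrist force passes 120 N, or if a joint passes its speed limit or range.

## Working session

There is one attempt and no reset: what is moved stays moved. The work goes in short steps, Python scripts to look and compute and a shell command to move; the robot and the scene stay as the last step left them, time stands still between calls to the robot, and variables do not carry over. Pictures are saved under pics/ and viewed, about 12 in all and at most 16, crops included, and the job is handed in when it is done.

```bash
ls; mkdir -p pics; python3 - <<'E'
from workcell import manip
import cv2
for n in("top","side"):
    s=manip.snapshot(n); cv2.imwrite(f"pics/{n}0.png",s["image"]); print(n,s["fx"],s["fy"],s["cx"],s["cy"],s["R"],s["t"])
print(manip.observe())
E
```

```text
pics
top 377.0796283836961 377.0796283836961 326.7339890590889 197.0045235707208 [[ 0.0140854  -0.99968552  0.02074751]
 [-0.98106773 -0.01782535 -0.19284286]
 [ 0.19315205 -0.01763844 -0.98101028]] [-0.30598412  0.47849616  0.82990926]
side 391.2025871567913 391.2025871567913 319.6337489108298 203.18053552459918 [[-0.93515636 -0.35334109 -0.0251526 ]
 [-0.14479178  0.44607842 -0.88320404]
 [ 0.32329231 -0.82229199 -0.46831396]] [0.3507875  0.26799078 0.48357449]
{'clock': 0.1, 'joints': array([ 1.19511075,  0.32172301, -0.07010133,  1.45159404,  0.02259619,
        1.37076636, -0.05689698]), 'dq': array([ 0.00188957, -0.00153277, -0.00057011, -0.00313376,  0.00067893,
       -0.00102902,  0.00084872]), 'tau': array([ 1.84460368e-04, -4.94878042e+01, -3.84352701e-01, -3.15210307e+01,
        1.28125955e-02,  7.43862038e-03, -1.64925183e-05]), 'tool_pos': array([ 0.24674708, -0.60074705,  0.19202924]), 'tcp_rot': array([-8.26430702e-04,  9.81063551e-01,  1.93684236e-01, -2.06457335e-04]), 'force': array([-0.030918  ,  0.05056315,  0.27539661]), 'ft_torque': array([-0.05321097, -0.06297869,  0.05442549]), 'finger_gap': 0.08552325279318305}
```

View pics/top0.png

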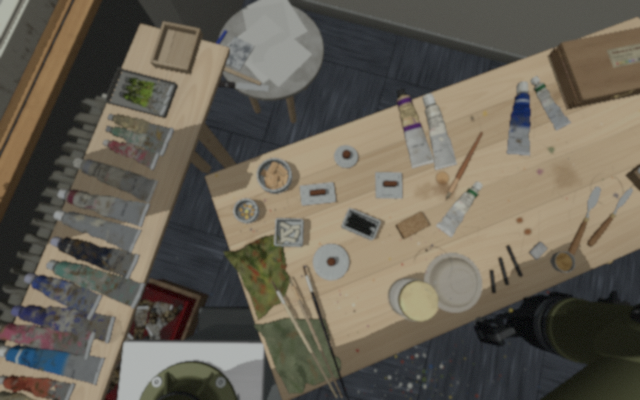

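View pics/side0.png

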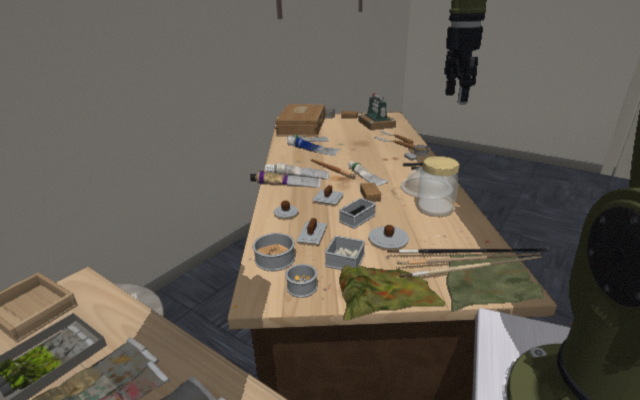

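Both views show the four tins (top camera: large round ≈(274,176), small (247,211), square (289,233), oblong (362,223)). The lids are small (346,156), large (331,262), square (389,185) and oblong (318,193). I'll zoom in next.

```bash
python3 - <<'E'
import cv2
i=cv2.imread("pics/top0.png")[140:290,225:415]
cv2.imwrite("pics/topc.png",cv2.resize(i,None,fx=4,fy=4,interpolation=cv2.INTER_CUBIC))
i=cv2.imread("pics/side0.png")[175:305,245:415]
cv2.imwrite("pics/sidec.png",cv2.resize(i,None,fx=4.5,fy=4.5,interpolation=cv2.INTER_CUBIC))
E
```

```text
(no output)
```

View pics/topc.png

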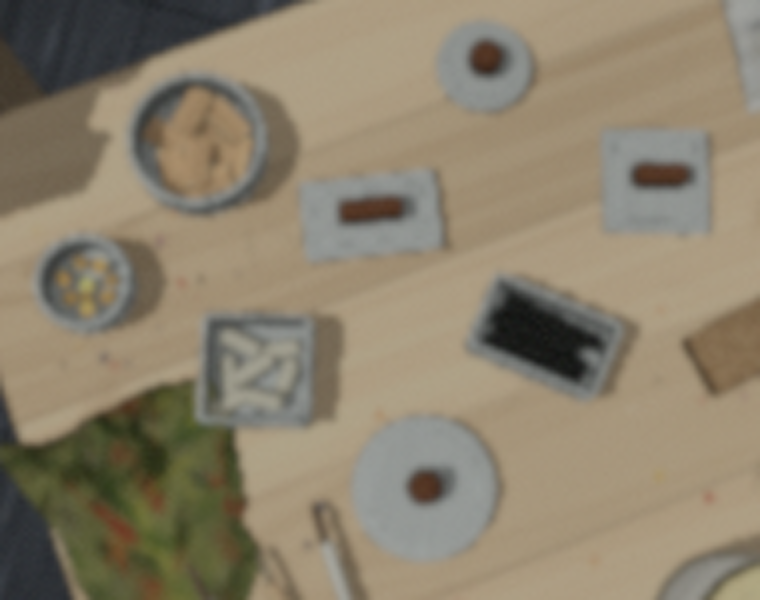

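View pics/sidec.png

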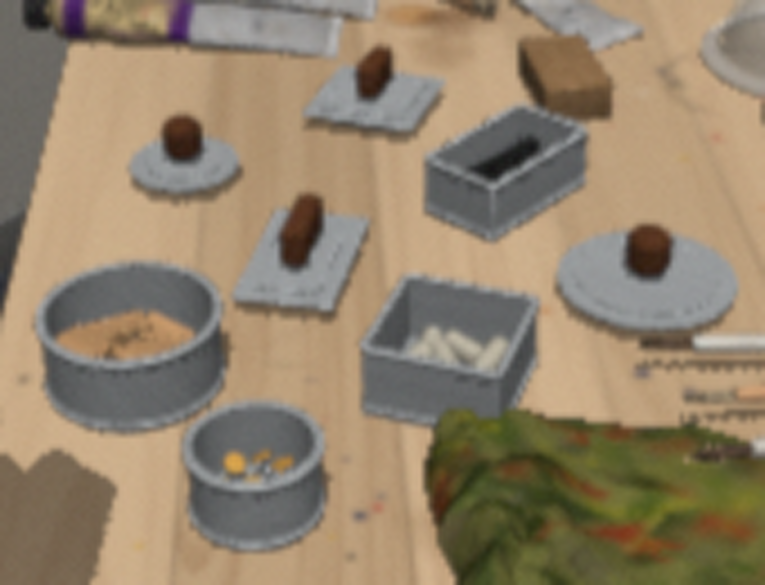

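```bash
cat > geo.py <<'E'
import numpy as np, cv2
from scipy.optimize import least_squares
def proj(s,X): 
    c=np.atleast_2d(X)@np.array(s["R"]).T+s["t"]; return np.c_[s["fx"]*c[:,0]/c[:,2]+s["cx"], s["fy"]*c[:,1]/c[:,2]+s["cy"]]
def ray(s,uv,z):
    R=np.array(s["R"]);C=-R.T@s["t"];d=R.T@np.array([(uv[0]-s["cx"])/s["fx"],(uv[1]-s["cy"])/s["fy"],1]);return C+d*(z-C[2])/d[2]
E
python3 - <<'E'
from geo import *
from workcell import manip
S={n:manip.snapshot(n) for n in("top","side")}
f={"top":lambda p:np.array(p)/4+[225,140],"side":lambda p:np.array(p)/4.5+[245,175]}
D={"lid_small":(.0115,[(485.5,65.5)],[(185,165)]),"lid_large":(.0115,[(425.5,487)],[(647,279)]),
"lid_square":(.012,[(602,129),(708,131),(711,234),(601,230)],[(341,65),(442,80),(410,133),(305,122)]),
"lid_oblong":(.012,[(301,184),(437,169),(443,247),(310,262)],[(272,208),(370,218),(328,312),(234,300)]),
"tin_large":(.038,[(199,142)],[(129.5,312)]),"tin_small":(.034,[(85,283)],[(254,446)]),
"tin_square":(.036,[(206,317),(312,316),(311,424),(197,425)],[(411,275),(538,297),(501,379),(362,347)]),
"tin_oblong":(.034,[(502,274),(626,322),(600,397),(468,348)],[(523,105),(587,130),(492,188),(426,158)])}
for k,(z,a,b) in D.items():
    for n,P in(("top",a),("side",b)):
        W=np.array([ray(S[n],f[n](p),z)[:2] for p in P]); c=W.mean(0)
        r=""
        if len(P)==4: 
            (cc,wh,an)=cv2.minAreaRect((W*1000).astype(np.float32))
            e=np.roll(W,-1,0)-W; r=(np.linalg.norm(e,axis=1)*1000).round(1),np.degrees(np.arctan2(e[:,1],e[:,0])).round(1)
        print(k,n,c.round(4),round(float(np.linalg.norm(c)),3),r)
# wrist geometry
w=manip.snapshot("wrist");print("wristcam C",-np.array(w["R"]).T@w["t"],w["R"],w["fx"])
E
```

```text
lid_small top [ 0.595  -0.3464] 0.688 
lid_small side [ 0.5903 -0.3403] 0.681 
lid_large top [ 0.3356 -0.3121] 0.458 
lid_large side [ 0.3325 -0.3076] 0.453 
lid_square top [ 0.5232 -0.4513] 0.691 (array([65.8, 65. , 67.4, 63.7]), array([ -90. , -179.8,   88.9,   -1.2]))
lid_square side [ 0.5189 -0.4442] 0.683 (array([63.4, 68.2, 60.5, 74.9]), array([179.3,  92.6,   5.5, -85.1]))
lid_oblong top [ 0.4983 -0.278 ] 0.571 (array([83.8, 48.8, 81.2, 48.7]), array([ -82.5, -175.1,   97.6,    8. ]))
lid_oblong side [ 0.4958 -0.2726] 0.566 (array([51.6, 86.8, 45.9, 86. ]), array([-172.9,   96.7,    5.9,  -79.5]))
tin_large top [ 0.5357 -0.1737] 0.563 
tin_large side [ 0.5352 -0.1685] 0.561 
tin_small top [ 0.4501 -0.11  ] 0.463 
tin_small side [ 0.4483 -0.1042] 0.46 
tin_square top [ 0.4004 -0.2124] 0.453 (array([61.8, 62.8, 65.6, 62.8]), array([ -88.5, -179. ,   91.4,   -2.4]))
tin_square side [ 0.3984 -0.2085] 0.45 (array([59.3, 64.3, 62.5, 60.4]), array([-179.2,   91.2,   -2.8,  -91.7]))
tin_oblong top [ 0.424  -0.3828] 0.571 (array([78.1, 47. , 81.9, 48.5]), array([-110.5,  160.3,   70.5,  -24.2]))
tin_oblong side [ 0.421  -0.3765] 0.565 (array([43.1, 80.1, 44.9, 79. ]), array([ 156.2,   67.8,  -25.1, -113.4]))
wristcam C [ 0.31162554 -0.57573143  0.37248291] [[ 0.3805923  -0.92474187 -0.00140364]
 [-0.88893607 -0.3662733   0.27502096]
 [-0.25483751 -0.10342311 -0.96143721]] 327.8218222737245
```

```bash
cat > plan.py <<'E'
import sys, numpy as np
from scipy.spatial.transform import Rotation as R
from workcell import manip
def state():
    o=manip.observe(); q=o["tcp_rot"]; return o,R.from_quat([q[1],q[2],q[3],q[0]])
def plan(x,y,z,yaw):
    o,r=state(); M=r.as_matrix(); p=o["tool_pos"]
    c,s=np.cos(np.radians(yaw)),np.sin(np.radians(yaw))
    T=R.from_matrix(np.array([[c,s,0],[s,-c,0],[0,0,-1.]])); rv=(r.inv()*T).as_rotvec(); d=np.array([x,y,z])-p
    n=max(int(np.ceil(np.linalg.norm(d)/.045)),int(np.ceil(np.degrees(np.linalg.norm(rv))/8)),1)
    print("t",round(o["clock"],2),"pos",p.round(4),"yaw",np.degrees(np.arctan2(M[1,0],M[0,0])).round(1),"gap",round(o["finger_gap"],4),"F",np.round(o["force"],1))
    for k in range(n):
        rk=r*R.from_rotvec(rv*k/n); print(k+1,"/",n,(rk.inv().apply(d/n)).round(4),(rv/n).round(4))
if __name__=="__main__": plan(*map(float,sys.argv[1:5]))
E
python3 plan.py .40 -.37 .22 60; python3 - <<'E'
from geo import *
from workcell import manip
s=manip.snapshot("top");print("jar",ray(s,(418,300),.11),ray(s,(400,298),.0))
E
```

```text
t 0.25 pos [ 0.2469 -0.601   0.1925] yaw 22.3 gap 0.0853 F [-0.3 -0.8  0.1]
1 / 7 [ 0.0328 -0.0222 -0.0039] [-0.0001 -0.     -0.0939]
2 / 7 [ 0.0347 -0.019  -0.0039] [-0.0001 -0.     -0.0939]
3 / 7 [ 0.0363 -0.0157 -0.0039] [-0.0001 -0.     -0.0939]
4 / 7 [ 0.0377 -0.0122 -0.0039] [-0.0001 -0.     -0.0939]
5 / 7 [ 0.0386 -0.0086 -0.0039] [-0.0001 -0.     -0.0939]
6 / 7 [ 0.0393 -0.005  -0.0039] [-0.0001 -0.     -0.0939]
7 / 7 [ 0.0396 -0.0013 -0.0039] [-0.0001 -0.     -0.0939]
jar [ 0.25772162 -0.48910991  0.11      ] [ 0.25410444 -0.47496856  0.        ]
```

```bash
python3 -m jog '[[0.033,-0.022,-0.01,0,0,-0.094,0.6],[0.035,-0.019,-0.008,0,0,-0.094,0.6],[0.036,-0.016,-0.004,0,0,-0.094,0.6],[0.038,-0.012,-0.004,0,0,-0.094,0.6],[0.039,-0.009,-0.003,0,0,-0.094,0.6],[0.039,-0.005,0,0,0,-0.094,0.6],[0.04,-0.001,0,0,0,-0.094,0.6]]'; python3 plan.py .40 -.37 .22 60; python3 - <<'E'
from workcell import manip
import cv2
w=manip.snapshot("wrist"); cv2.imwrite("pics/w1.png",w["image"]); import pickle; pickle.dump(w,open("w1.pkl","wb"))
E
```

```text
clock: 1.0
tool_pos: [0.3981, -0.3667, 0.2207]
tcp_rot: [-0.0, 0.863, 0.505, -0.002]
force: [0.1, -0.5, -1.1]
finger_gap: 0.0514
t 1.0 pos [ 0.3981 -0.3667  0.2207] yaw 60.7 gap 0.0514 F [ 0.1 -0.5 -1.1]
1 / 1 [-0.0019  0.0033  0.0007] [-0.0023  0.0032  0.0114]
```

View pics/w1.png

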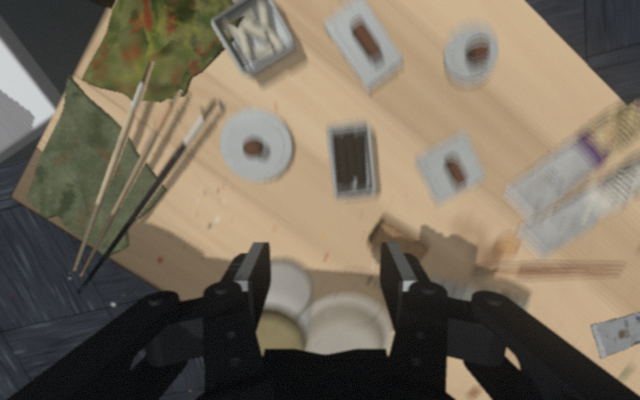

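The wrist image shows the large lid at (257,146), square-lid corners around (452,167), the oblong tin around (351,160), and the square tin around (253,36).

```bash
python3 - <<'E'
from geo import *
import pickle
w=pickle.load(open("w1.pkl","rb"))
def m(z,P): 
    W=np.array([ray(w,p,z)[:2] for p in P]);print(W.mean(0).round(4), (np.linalg.norm(np.roll(W,-1,0)-W,axis=1)*1e3).round(1))
m(.012,[(257,146)]);m(.012,[(417,158),(466,132),(486,176),(437,203)]);m(.034,[(328,124),(369,121),(378,195),(333,199)])
i=w["image"][0:210,200:500];cv2.imwrite("pics/w1c.png",cv2.resize(i,None,fx=2.66,fy=2.66,interpolation=cv2.INTER_CUBIC))
E
```

```text
[ 0.3389 -0.3089] [0.]
[ 0.5284 -0.4451] [62.6 60.5 65.5 63.1]
[ 0.4286 -0.3753] [44.8 84.7 52.4 85.5]
```

View pics/w1c.png

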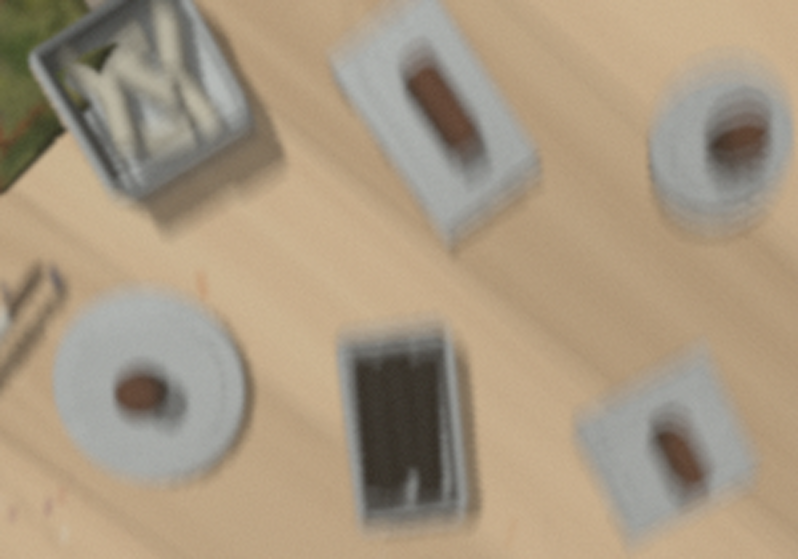

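The arm was still settling, so the image is blurred; I'll retake it at rest.

```bash
python3 -m jog '[[0,0,0,0,0,0,0.6],[0,0,0,0,0,0,0.6]]' | head -2; python3 - <<'E'
from workcell import manip
import cv2,pickle
w=manip.snapshot("wrist");pickle.dump(w,open("w2.pkl","wb"))
i=w["image"][0:210,200:500];cv2.imwrite("pics/w2c.png",cv2.resize(i,None,fx=2.66,fy=2.66,interpolation=cv2.INTER_CUBIC))
E
```

```text
clock: 1.25
tool_pos: [0.4056, -0.3561, 0.2215]
```

View pics/w2c.png

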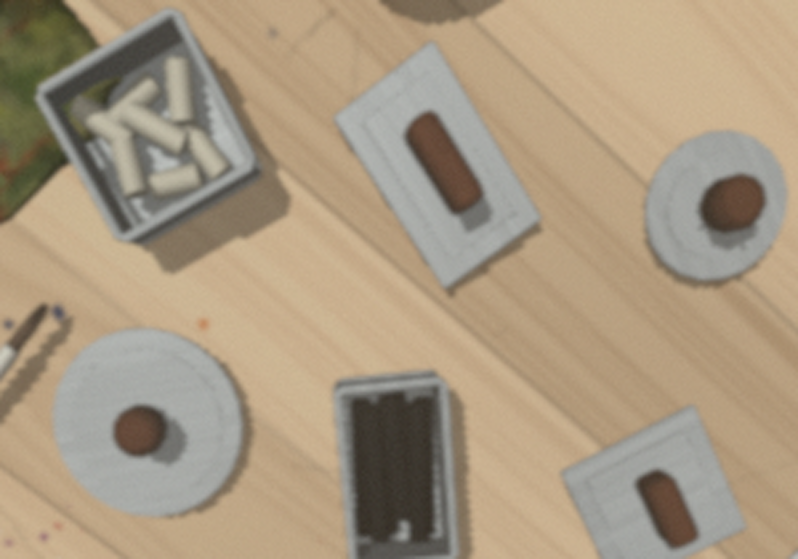

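```bash
python3 - <<'E'
from geo import *
import pickle
w=pickle.load(open("w2.pkl","rb"))
def m(n,z,P): 
    W=np.array([ray(w,np.array(p)/2.66+[200,0],z)[:2] for p in P]);e=np.roll(W,-1,0)-W;print(n,W.mean(0).round(4), (np.linalg.norm(e,axis=1)*1e3).round(1),np.degrees(np.arctan2(e[:,1],e[:,0])).round(1))
m("large",.012,[(148.5,422)]);m("small",.012,[(716,207)]);m("obl",.012,[(433,42),(540,220),(449,289),(334,120)]);m("sqtin",.036,[(175,10),(258,160),(127,241),(38,95)]);m("sqlid",.012,[(563,472),(690,406),(745,525),(618,591)])
E
python3 plan.py .337 -.3095 .08 60
```

```text
large [ 0.3368 -0.3109] [0.] [0.]
small [ 0.5948 -0.3459] [0.] [0.]
obl [ 0.4988 -0.2782] [82.4 46.8 83.3 49. ] [ -83.1 -171.2   98.4    7.7]
sqtin [ 0.4029 -0.213 ] [59.9 60.9 61.3 61.1] [-8.840e+01 -1.786e+02  9.180e+01  1.000e-01]
sqlid [ 0.5231 -0.4515] [62.3 63.7 64.8 65.1] [   0.7  -88.3 -178.    89.5]
t 1.3 pos [ 0.4051 -0.3568  0.2215] yaw 61.7 gap 0.0514 F [ 0.   0.2 -0.2]
1 / 4 [ 0.0023 -0.0206  0.0354] [-0.0002 -0.0004  0.0075]
2 / 4 [ 0.0022 -0.0206  0.0354] [-0.0002 -0.0004  0.0075]
3 / 4 [ 0.002  -0.0206  0.0354] [-0.0002 -0.0004  0.0075]
4 / 4 [ 0.0019 -0.0206  0.0354] [-0.0002 -0.0004  0.0075]
```

The wrist and top cameras agree to about 2 mm (the side camera is biased by about 5 mm), so I'll use top and wrist values. Large lid first.

```bash
python3 -m jog '[[0.002,-0.021,0.035,0,0,0,0.6],[0.002,-0.021,0.035,0,0,0,0.6],[0.002,-0.021,0.035,0,0,0,0.6],[0.002,-0.021,0.035,0,0,0,0.6],[0,0,0,0,0,0,0.6],[0,0,0,0,0,0,0.6]]'>/dev/null; python3 plan.py .3365 -.3113 .017 62
```

```text
t 1.9 pos [ 0.3278 -0.3174  0.0772] yaw 60.6 gap 0.0513 F [-0.1 -0.1  0.6]
1 / 2 [0.0048 0.0023 0.0301] [ 0.0008  0.0004 -0.0124]
2 / 2 [0.0048 0.0023 0.0301] [ 0.0008  0.0004 -0.0124]
```

```bash
python3 -m jog '[[0.01,0.005,0,0,0,0,0.6],[0,0,0.02,0,0,0,0.6],[0,0,0.02,0,0,0,0.6],[0,0,0,0,0,0,0.6]]'>/dev/null; python3 plan.py .3365 -.3113 .017 61
```

```text
t 2.3 pos [ 0.3456 -0.3173  0.043 ] yaw 60.3 gap 0.051 F [-0.1  0.2  0.2]
1 / 1 [ 0.0008 -0.0113  0.0258] [ 0.0157  0.0029 -0.0114]
```

```bash
python3 -m jog '[[0.001,-0.011,0,0.016,0.003,0,0.6],[0,0,0,0,0,0,0.6],[0,0,0,0,0,0,0.6]]'>/dev/null; python3 plan.py .3365 -.3113 .017 61;python3 -m jog '[[0,0,0,0,0,0,0.6]]'>/dev/null; python3 plan.py .3365 -.3113 .017 61
```

```text
t 2.6 pos [ 0.34   -0.3126  0.047 ] yaw 60.4 gap 0.0508 F [ 0.1 -0.8  0.4]
1 / 1 [-0.0006 -0.0039  0.03  ] [ 0.0048  0.0004 -0.0107]
t 2.7 pos [ 0.3406 -0.3131  0.0479] yaw 60.4 gap 0.0511 F [ 1.5 -1.  -0.3]
1 / 1 [-0.0004 -0.0046  0.0309] [ 0.0063  0.0009 -0.0108]
```

```bash
python3 -m jog '[[0,-0.004,0.012,0.006,0,0,0.6],[0,0,0.012,0,0,0,0.6],[0,0,0.006,0,0,0,0.6],[0,0,0,0,0,0,0.6]]'>/dev/null; python3 plan.py .3365 -.3113 .017 61
```

```text
t 3.1 pos [ 0.3368 -0.3112  0.0157] yaw 60.4 gap 0.0513 F [ 0.4  0.5 -0.1]
1 / 1 [-0.0002 -0.0002 -0.0013] [ 0.0005  0.0013 -0.0112]
```

```bash
python3 -m jog '[[0,0,0,0,0,0,0],[0,0,0,0,0,0,0],[0,0,0,0,0,0,0],[0,0,0,0,0,0,0],[0,0,0,0,0,0,0]]'>/dev/null; python3 plan.py .3368 -.3112 .10 60.4
```

```text
t 3.6 pos [ 0.3369 -0.3113  0.0156] yaw 60.4 gap 0.0004 F [0.  0.  0.7]
1 / 2 [-0.     -0.0001 -0.0422] [ 0.0002  0.0005 -0.0004]
2 / 2 [-0.     -0.0001 -0.0422] [ 0.0002  0.0005 -0.0004]
```

Gap is 0, so the knob was missed; looking at the wrist view.

```bash
python3 - <<'E'
from workcell import manip
import cv2
w=manip.snapshot("wrist"); a=w["image"]; b=manip.snapshot("top")["image"][200:310,260:420]
cv2.imwrite("pics/w3.png",cv2.vconcat([cv2.resize(a,(520,325)),cv2.resize(b,(520,275)) if 0 else cv2.resize(b,None,fx=3.25,fy=2.5)[:, :520]]))
E
```

```text
(no output)
```

View pics/w3.png

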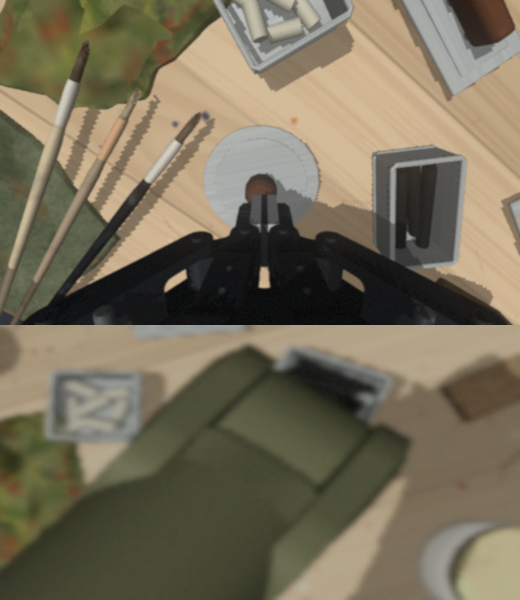

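The closed fingers sit just beside the knob. Plate centre is near (322,226) in full wrist pixels, with the knob ahead of the fingers along tool +x. I'll locate it.

```bash
python3 - <<'E'
from geo import *
from workcell import manip
w=manip.snapshot("wrist");k=640/520
for p in [(204,180),(320,180),(262,125)]: print(p,ray(w,np.array(p)*k,.012))
print("knob top",ray(w,(260*k,182*k),.037))
print("TCP px",proj(w,manip.observe()["tool_pos"])/k, proj(w,[.3365,-.3113,.012])/k, "C",-np.array(w["R"]).T@w["t"])
E
```

```text
(204, 180) [ 0.30037889 -0.28809804  0.012     ]
(320, 180) [ 0.37421694 -0.33007266  0.012     ]
(262, 125) [ 0.35728709 -0.27406805  0.012     ]
knob top [ 0.34019186 -0.30179053  0.037     ]
TCP px [[262.8953837  184.41241747]] [[262.55762953 182.97382715]] C [ 0.37158576 -0.25151943  0.19567152]
```

```bash
python3 - <<'E'
from geo import *
from workcell import manip
p=manip.observe()["tool_pos"];w=manip.snapshot("wrist");s=manip.snapshot("side")
for h in(0,.01,.02,.03,.04): print(h,proj(w,p+[0,0,h])/(640/520),proj(w,p+[0.0054,.0095,h])/(640/520),proj(s,p+[0,0,h]))
u,v=proj(s,p)[0].astype(int); print(u,v)
a=w["image"][190:330,240:420]; b=s["image"][v-70:v+30,u-65:u+65]
cv2.imwrite("pics/w4.png",cv2.vconcat([cv2.resize(a,(390,300),interpolation=2),cv2.resize(b,(390,300),interpolation=2)]))
E
```

```text
0 [[262.98756315 184.45742132]] [[262.97356611 170.0353927 ]] [[387.24446646 234.18487511]]
0.01 [[262.93944999 189.70376184]] [[262.9238955  174.59768589]] [[387.5053754  230.22769017]]
0.02 [[262.88598833 195.53331338]] [[262.86860525 179.67614746]] [[387.76922241 226.22594363]]
0.03 [[262.8262338  202.04904866]] [[262.80668451 185.36362712]] [[388.03605742 222.17887851]]
0.04 [[262.75900586 209.37969775]] [[262.73686446 191.77666451]] [[388.30593146 218.08572061]]
387 234
```

View pics/w4.png

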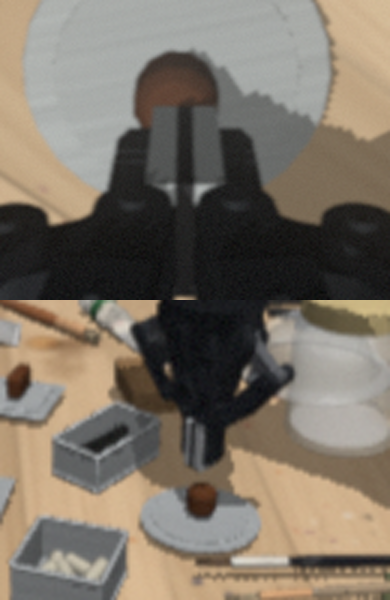

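```bash
python3 - <<'E'
from geo import *
from workcell import manip
s=manip.snapshot("side")
for h in(0,.02,.04): print(proj(s,[.2469,-.601,.1925+h]))
i=cv2.imread("pics/side0.png")[60:120,430:500]
j=s["image"][195:245,355:425]
cv2.imwrite("pics/s5.png",cv2.vconcat([cv2.resize(i,None,fx=6,fy=6,interpolation=2)[:300],cv2.resize(j,None,fx=6,fy=6,interpolation=2)[:300]]))
E
```

```text
[[452.02923995 119.93404992]]
[[453.11814911 111.90760637]]
[[454.22855911 103.72267831]]
```

View pics/s5.png

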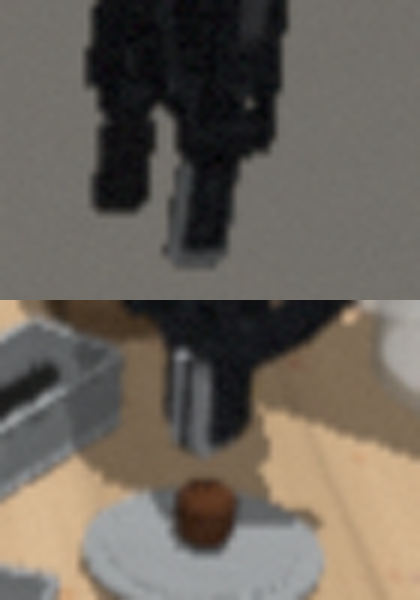

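The side views at the start and now both put the real fingertips about 37 mm above the reported TCP, while lateral agreement is good. So the reported tool length looks off by a constant. I'll open and come down in small steps, watching force, to calibrate this on the lid plate.

```bash
python3 -m jog '[[0,0,0,0,0,0,0.5],[0,0,0,0,0,0,0.5],[0,0,0,0,0,0,0.5],[0,0,0.01,0,0,0,0.5],[0,0,0.01,0,0,0,0.5],[0,0,0,0,0,0,0.5],[0,0,0,0,0,0,0.5]]'; for k in 1; do python3 plan.py .3365 -.3113 -.012 61; done
```

```text
clock: 4.6
tool_pos: [0.3363, -0.3108, -0.0069]
tcp_rot: [-0.0, 0.864, 0.503, -0.001]
force: [-0.7, -0.1, 1.3]
finger_gap: 0.0432
t 4.6 pos [ 0.3363 -0.3108 -0.0069] yaw 60.4 gap 0.0432 F [-0.7 -0.1  1.3]
1 / 1 [-0.0004  0.0004  0.0051] [-0.001   0.0006 -0.0113]
```

```bash
python3 -m jog '[[0,0,0,0,0,0,0.36],[0,0,0.004,0,0,0,0.36],[0,0,0,0,0,0,0.36],[0,0,0,0,0,0,0.36]]'; python3 -m jog '[[0,0,0.003,0,0,0,0.36],[0,0,0,0,0,0,0.36]]'; python3 -m jog '[[0,0,0.003,0,0,0,0.36],[0,0,0,0,0,0,0.36]]'
```

```text
clock: 5.0
tool_pos: [0.3364, -0.3108, -0.0112]
tcp_rot: [-0.0, 0.864, 0.503, -0.0]
force: [0.2, 0.3, -0.2]
finger_gap: 0.0309
clock: 5.2
tool_pos: [0.3366, -0.311, -0.0143]
tcp_rot: [-0.0, 0.864, 0.503, -0.0]
force: [-0.3, -0.8, -0.0]
finger_gap: 0.0308
clock: 5.4
tool_pos: [0.3366, -0.3111, -0.0174]
tcp_rot: [0.0, 0.864, 0.503, -0.0]
force: [0.4, 0.7, -1.2]
finger_gap: 0.0308
```

```bash
python3 -m jog '[[0,0,0.002,0,0,0,0.36],[0,0,0,0,0,0,0.2],[0,0,0,0,0,0,0],[0,0,0,0,0,0,0],[0,0,0,0,0,0,0],[0,0,0,0,0,0,0]]'
```

```text
clock: 6.0
tool_pos: [0.3367, -0.3111, -0.0194]
tcp_rot: [0.0, 0.864, 0.503, -0.0]
force: [0.1, -0.6, 0.3]
finger_gap: 0.0189
```

```bash
python3 -m jog '[[0,0,-0.01,0,0,0,0],[0,0,-0.02,0,0,0,0],[0,0,-0.03,0,0,0,0],[0,0,-0.03,0,0,0,0],[0,0,0,0,0,0,0],[0,0,0,0,0,0,0]]'; python3 - <<'E'
from geo import *
from workcell import manip
p=manip.observe()["tool_pos"];w=manip.snapshot("wrist");s=manip.snapshot("side")
u,v=proj(s,p+[0,0,.03])[0].astype(int);print(u,v)
a=w["image"][150:330,200:440]; b=s["image"][v-50:v+50,u-65:u+65]
cv2.imwrite("pics/g1.png",cv2.vconcat([cv2.resize(a,(400,300),interpolation=2),cv2.resize(b,(400,300),interpolation=2)]))
E
python3 plan.py .5357 -.1737 .055 60.4
```

```text
clock: 6.6
tool_pos: [0.3361, -0.3101, 0.0754]
tcp_rot: [-0.001, 0.864, 0.503, -0.001]
force: [-0.2, 0.3, -1.0]
finger_gap: 0.0185
389 197
t 6.7 pos [ 0.3361 -0.31    0.0748] yaw 60.4 gap 0.019 F [-0.  -0.4 -0.2]
1 / 6 [0.0362 0.0177 0.0033] [-0.0004 -0.     -0.    ]
2 / 6 [0.0362 0.0177 0.0033] [-0.0004 -0.     -0.    ]
3 / 6 [0.0362 0.0177 0.0033] [-0.0004 -0.     -0.    ]
4 / 6 [0.0362 0.0177 0.0033] [-0.0004 -0.     -0.    ]
5 / 6 [0.0362 0.0177 0.0033] [-0.0004 -0.     -0.    ]
6 / 6 [0.0362 0.0177 0.0033] [-0.0004 -0.     -0.    ]
```

View pics/g1.png

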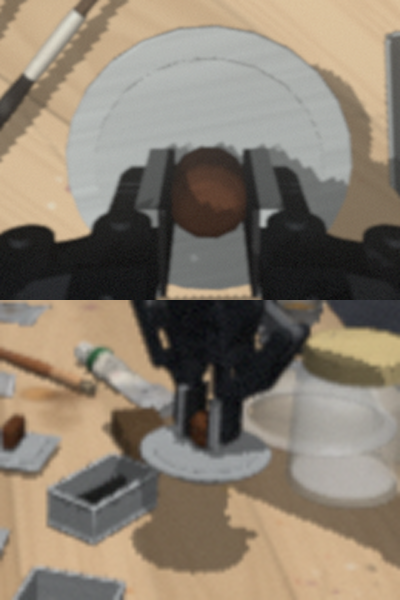

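The large lid is gripped and hangs level, with its knob centred between the pads. Next: over the large tin.

```bash
python3 -m jog '[[0.036,0.018,0.003,0,0,0,0],[0.036,0.018,0.003,0,0,0,0],[0.036,0.018,0.003,0,0,0,0],[0.036,0.018,0.003,0,0,0,0],[0.036,0.018,0.003,0,0,0,0],[0.02,0.01,0.003,0,0,0,0],[0,0,0,0,0,0,0],[0,0,0,0,0,0,0]]'>/dev/null; python3 plan.py .5357 -.1737 .035 60.4
```

```text
t 7.5 pos [ 0.521  -0.1789  0.0448] yaw 60.1 gap 0.019 F [-0.5 -0.3 -1.1]
1 / 1 [0.0118 0.0103 0.0096] [-0.0201 -0.0018 -0.0051]
```

```bash
python3 -m jog '[[0.012,0.01,0.002,-0.02,-0.002,0,0],[0,0,0,0,0,0,0],[0,0,0,0,0,0,0]]'>/dev/null; python3 plan.py .5357 -.1737 .025 60.4
```

```text
t 7.8 pos [ 0.5312 -0.1763  0.0404] yaw 59.9 gap 0.0192 F [ 0.2 -0.3 -0.8]
1 / 1 [0.0045 0.0026 0.0154] [-0.0051  0.0035 -0.0092]
```

```bash
python3 -m jog '[[0.005,0.003,0.004,-0.006,0.003,0,0],[0,0,0.006,0,0,0,0],[0,0,0,0,0,0,0],[0,0,0,0,0,0,0]]'>/dev/null; python3 plan.py .5357 -.1737 .010 60.4
```

```text
t 8.2 pos [ 0.5339 -0.1764  0.0294] yaw 59.6 gap 0.0193 F [ 0.3  0.1 -1. ]
1 / 1 [0.0033 0.0002 0.0194] [-0.0001  0.0024 -0.0138]
```

```bash
python3 -m jog '[[0.003,0,0.008,0,0.003,0,0],[0.001,0,0.006,0,0,0,0],[0,0,0,0,0,0,0]]'; python3 -m jog '[[0,0,0.004,0,0,0,0],[0,0,0,0,0,0,0]]'; python3 plan.py .5357 -.1737 .010 60.4
```

```text
clock: 8.5
tool_pos: [0.5358, -0.173, 0.0142]
tcp_rot: [-0.0, 0.868, 0.497, 0.0]
force: [0.2, 0.2, -1.6]
finger_gap: 0.0195
clock: 8.7
tool_pos: [0.5363, -0.1727, 0.0099]
tcp_rot: [-0.0, 0.868, 0.497, 0.001]
force: [-0.3, -0.6, -2.2]
finger_gap: 0.0189
t 8.7 pos [ 0.5363 -0.1727  0.0099] yaw 59.6 gap 0.0189 F [-0.3 -0.6 -2.2]
1 / 1 [-0.0011 -0.     -0.0001] [ 0.0003 -0.0011 -0.0138]
```

```bash
python3 -m jog '[[0,0,0.002,0,0,0,0],[0,0,0,0,0,0,0]]';python3 -m jog '[[0,0,0,0,0,0,0.3],[0,0,0,0,0,0,0.5],[0,0,0,0,0,0,0.5],[0,0,-0.02,0,0,0,0.5],[0,0,-0.03,0,0,0,0.5],[0,0,-0.03,0,0,0,0.5],[0,0,0,0,0,0,0.5],[0,0,0,0,0,0,0.5]]'; python3 - <<'E'
from geo import *
from workcell import manip
p=manip.observe()["tool_pos"];w=manip.snapshot("wrist");s=manip.snapshot("side")
a=w["image"][100:325,170:470]; b=s["image"][175:275,245:375]
cv2.imwrite("pics/g2.png",cv2.vconcat([cv2.resize(a,(400,300),interpolation=2),cv2.resize(b,(400,300),interpolation=2)]))
E
python3 plan.py .595 -.346 .055 60.4
```

```text
clock: 8.9
tool_pos: [0.537, -0.1729, 0.0101]
tcp_rot: [0.0, 0.868, 0.497, 0.0]
force: [-0.4, 1.0, -0.8]
finger_gap: 0.0189
clock: 9.7
tool_pos: [0.5355, -0.1727, 0.091]
tcp_rot: [-0.001, 0.868, 0.497, -0.0]
force: [-0.2, 0.6, -0.3]
finger_gap: 0.0425
t 9.8 pos [ 0.5355 -0.1726  0.0906] yaw 59.6 gap 0.043 F [ 0.3 -0.6  0. ]
1 / 5 [-0.0239  0.0278  0.007 ] [-0.0005 -0.0001 -0.0027]
2 / 5 [-0.024   0.0278  0.0071] [-0.0005 -0.0001 -0.0027]
3 / 5 [-0.0241  0.0277  0.0071] [-0.0005 -0.0001 -0.0027]
4 / 5 [-0.0241  0.0276  0.0071] [-0.0005 -0.0001 -0.0027]
5 / 5 [-0.0242  0.0275  0.0071] [-0.0005 -0.0001 -0.0027]
```

View pics/g2.png

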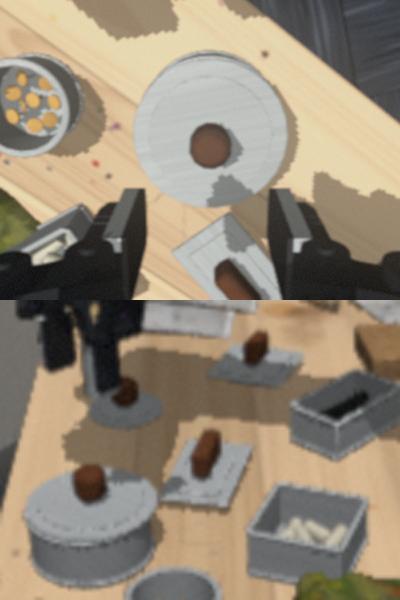

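The large lid sits flat on its tin (the arm stopped at the expected height). Next is the small lid.

```bash
python3 -m jog '[[-0.024,0.028,0.01,0,0,0,0.5],[-0.024,0.028,0.01,0,0,0,0.5],[-0.024,0.028,0.01,0,0,0,0.5],[-0.024,0.028,0.01,0,0,0,0.5],[-0.012,0.014,0.01,0,0,0,0.5],[0,0,0,0,0,0,0.5],[0,0,0,0,0,0,0.5],[0,0,0,0,0,0,0.5]]'>/dev/null; python3 plan.py .595 -.346 .02 60
```

```text
t 10.6 pos [ 0.5864 -0.3287  0.0276] yaw 59.9 gap 0.0423 F [ 0.3 -0.2 -0.2]
1 / 1 [-0.0107  0.0162  0.0073] [-0.0178 -0.0004 -0.001 ]
```

```bash
python3 - <<'E'
from geo import *
from workcell import manip
w=manip.snapshot("wrist")
# knob centre by colour: dark reddish brown blob near projected spot
i=w["image"]; u,v=proj(w,[.595,-.346,.037])[0]; print(u,v)
h=cv2.cvtColor(i,cv2.COLOR_BGR2HSV); m=((h[...,0]<14)&(h[...,1]>90)&(h[...,2]>25)&(h[...,2]<140)).astype(np.uint8)
n,l,st,c=cv2.connectedComponentsWithStats(m)
for k in range(1,n):
    if st[k,4]>150: print(st[k],c[k].round(1),ray(w,c[k],.033).round(4))
E
```

```text
351.720063274894 250.82074677186264
[   0    0   50   29 1035] [25.1 11.2] [ 0.5178 -0.1591  0.033 ]
[ 117  198   60   58 1401] [146.2 227.1] [ 0.4989 -0.2766  0.033 ]
[334 229  34  33 851] [350.7 245.2] [ 0.5955 -0.3444  0.033 ]
```

```bash
python3 -m jog '[[-0.01,0.016,0,-0.018,0,0,0.5],[0,0,0,0,0,0,0.5],[0,0,0,0,0,0,0.5]]'>/dev/null; python3 plan.py .5952 -.345 -.0195 60
```

```text
t 10.95 pos [ 0.5976 -0.3436  0.0298] yaw 60.2 gap 0.0425 F [-0.1 -0.  -0.7]
1 / 2 [-0.0012 -0.0008  0.0246] [ 0.0023 -0.0006  0.0017]
2 / 2 [-0.0012 -0.0008  0.0246] [ 0.0023 -0.0006  0.0017]
```

```bash
python3 -m jog '[[-0.0025,-0.001,0.012,0.002,0,0,0.5],[0,0,0.015,0,0,0,0.5],[0,0,0.012,0,0,0,0.5],[0,0,0,0,0,0,0.4],[0,0,0,0,0,0,0.36],[0,0,0,0,0,0,0.36]]'>/dev/null; python3 plan.py .5952 -.345 -.0195 60
```

```text
t 11.55 pos [ 0.5945 -0.3442 -0.0139] yaw 60.2 gap 0.0305 F [ 0.2  0.5 -0.3]
1 / 1 [-0.0003  0.001   0.0056] [-0.0001 -0.0013  0.0042]
```

```bash
python3 -m jog '[[0,0.001,0.005,0,0,0,0.36],[0,0,0,0,0,0,0.2],[0,0,0,0,0,0,0],[0,0,0,0,0,0,0],[0,0,0,0,0,0,0],[0,0,0,0,0,0,0]]'; python3 -m jog '[[0,0,-0.01,0,0,0,0],[0,0,-0.02,0,0,0,0],[0,0,-0.03,0,0,0,0],[0,0,-0.03,0,0,0,0],[0,0,-0.015,0,0,0,0],[0,0,0,0,0,0,0],[0,0,0,0,0,0,0]]'; python3 plan.py .4501 -.110 .06 60
```

```text
clock: 12.15
tool_pos: [0.5961, -0.3449, -0.0183]
tcp_rot: [0.0, 0.865, 0.502, 0.001]
force: [0.5, 0.1, -1.1]
finger_gap: 0.0189
clock: 12.85
tool_pos: [0.5955, -0.3447, 0.0923]
tcp_rot: [0.0, 0.865, 0.502, 0.001]
force: [0.3, 0.0, -0.7]
finger_gap: 0.0193
t 12.85 pos [ 0.5955 -0.3447  0.0923] yaw 60.3 gap 0.0193 F [ 0.3  0.  -0.7]
1 / 7 [ 0.0188 -0.0347  0.0046] [ 0.0002 -0.0002  0.0007]
2 / 7 [ 0.0188 -0.0347  0.0046] [ 0.0002 -0.0002  0.0007]
3 / 7 [ 0.0188 -0.0347  0.0046] [ 0.0002 -0.0002  0.0007]
4 / 7 [ 0.0187 -0.0347  0.0046] [ 0.0002 -0.0002  0.0007]
5 / 7 [ 0.0187 -0.0347  0.0046] [ 0.0002 -0.0002  0.0007]
6 / 7 [ 0.0187 -0.0347  0.0046] [ 0.0002 -0.0002  0.0007]
7 / 7 [ 0.0187 -0.0347  0.0046] [ 0.0002 -0.0002  0.0007]
```

```bash
python3 -m jog '[[0.019,-0.035,0.002,0,0,0,0],[0.019,-0.035,0.002,0,0,0,0],[0.019,-0.035,0.002,0,0,0,0],[0.019,-0.035,0.002,0,0,0,0],[0.019,-0.035,0.004,0,0,0,0],[0.015,-0.028,0.004,0,0,0,0],[0,0,0,0,0,0,0],[0,0,0,0,0,0,0]]'>/dev/null; python3 plan.py .4501 -.110 .04 60
```

```text
t 13.65 pos [ 0.4604 -0.14    0.0623] yaw 60.1 gap 0.0189 F [-0.5 -0.7  0. ]
1 / 1 [ 0.0209 -0.0235  0.0227] [-0.0178  0.0015  0.0021]
```

```bash
python3 -m jog '[[0.021,-0.023,0.005,-0.018,0.001,0,0],[0,0,0,0,0,0,0],[0,0,0,0,0,0,0]]'>/dev/null; python3 plan.py .4501 -.110 .03 60
```

```text
t 13.95 pos [ 0.4507 -0.1115  0.056 ] yaw 59.9 gap 0.0191 F [-0.5 -0.7 -1.4]
1 / 1 [ 0.001  -0.0013  0.026 ] [-0.0013 -0.0001 -0.001 ]
```

```bash
python3 -m jog '[[0.001,-0.001,0.01,-0.001,0,0,0],[0,0,0.012,0,0,0,0],[0,0,0.01,0,0,0,0],[0,0,0,0,0,0,0]]'>/dev/null; python3 plan.py .4501 -.110 .0067 60;  python3 -m jog '[[0,0,0.006,0,0,0,0],[0,0,0,0,0,0,0]]'; python3 plan.py .4501 -.110 .0067 60
```

```text
t 14.35 pos [ 0.4509 -0.1124  0.0202] yaw 59.7 gap 0.0185 F [-0.7  0.4 -1.9]
1 / 1 [ 0.0016 -0.0018  0.0135] [-0.0018 -0.0009 -0.0049]
clock: 14.55
tool_pos: [0.4505, -0.1125, 0.013]
tcp_rot: [-0.002, 0.867, 0.498, -0.0]
force: [0.5, 0.8, -1.5]
finger_gap: 0.0191
t 14.55 pos [ 0.4505 -0.1125  0.013 ] yaw 59.7 gap 0.0191 F [ 0.5  0.8 -1.5]
1 / 1 [ 0.002  -0.0016  0.0063] [-0.0034 -0.0011 -0.0056]
```

```bash
python3 -m jog '[[0.002,-0.002,0.003,-0.003,0,0,0],[0,0,0.002,0,0,0,0],[0,0,0,0,0,0,0]]'; python3 -m jog '[[0,0,0.003,0,0,0,0],[0,0,0,0,0,0,0]]'
```

```text
clock: 14.85
tool_pos: [0.4503, -0.1096, 0.008]
tcp_rot: [0.0, 0.867, 0.498, 0.001]
force: [0.1, -0.9, -0.7]
finger_gap: 0.0198
clock: 15.05
tool_pos: [0.4513, -0.1098, 0.0064]
tcp_rot: [0.001, 0.867, 0.498, 0.001]
force: [-0.2, 1.1, -1.0]
finger_gap: 0.0193
```

```bash
python3 -m jog '[[0,0,0,0,0,0,0.3],[0,0,0,0,0,0,0.5],[0,0,0,0,0,0,0.5],[0,0,-0.02,0,0,0,0.5],[0,0,-0.03,0,0,0,0.5],[0,0,-0.04,0,0,0,0.5],[0,0,0,0,0,0,0.5],[0,0,0,0,0,0,0.5]]' | head -2; python3 - <<'E'
from geo import *
from workcell import manip
w=manip.snapshot("wrist");s=manip.snapshot("side")
a=w["image"][100:325,170:470]; b=s["image"][175:275,245:375]
cv2.imwrite("pics/g3.png",cv2.vconcat([cv2.resize(a,(400,300),interpolation=2),cv2.resize(b,(400,300),interpolation=2)]))
E
python3 plan.py .523 -.4515 .05 90
```

```text
clock: 15.85
tool_pos: [0.4506, -0.1098, 0.0987]
t 15.95 pos [ 0.4506 -0.1095  0.0983] yaw 59.7 gap 0.0425 F [ 1.2  0.1 -0.5]
1 / 8 [-0.0324  0.0294  0.006 ] [ 0.0002 -0.0002 -0.0661]
2 / 8 [-0.0342  0.0272  0.006 ] [ 0.0002 -0.0002 -0.0661]
3 / 8 [-0.0359  0.0248  0.006 ] [ 0.0002 -0.0002 -0.0661]
4 / 8 [-0.0375  0.0224  0.006 ] [ 0.0002 -0.0002 -0.0661]
5 / 8 [-0.0389  0.0199  0.006 ] [ 0.0002 -0.0002 -0.0661]
6 / 8 [-0.0401  0.0173  0.006 ] [ 0.0002 -0.0002 -0.0661]
7 / 8 [-0.0412  0.0146  0.006 ] [ 0.0002 -0.0002 -0.0661]
8 / 8 [-0.0421  0.0118  0.006 ] [ 0.0002 -0.0002 -0.0661]
```

View pics/g3.png

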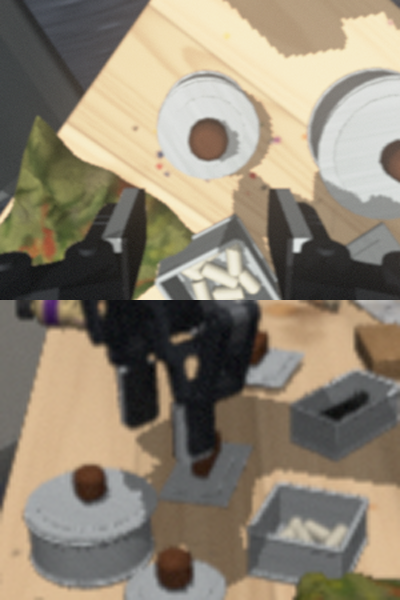

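The small lid is also down on its tin, and the large one is still seated. Next is the square lid.

```bash
python3 -m jog '[[-0.032,0.029,0.006,0,0,-0.066,0.5],[-0.034,0.027,0.006,0,0,-0.066,0.5],[-0.036,0.025,0.006,0,0,-0.066,0.5],[-0.037,0.022,0.006,0,0,-0.066,0.5],[-0.039,0.02,0.006,0,0,-0.066,0.5],[-0.04,0.017,0.006,0,0,-0.066,0.5],[-0.035,0.013,0.006,0,0,-0.066,0.5],[0,0,0,0,0,-0.05,0.5]]'>/dev/null;python3 -m jog '[[0,0,0,0,0,0,0.5],[0,0,0,0,0,0,0.5]]'>/dev/null; python3 plan.py .523 -.4515 .03 90;cat > knob.py <<'E'
from geo import *
from workcell import manip
w=manip.snapshot("wrist"); i=w["image"]
h=cv2.cvtColor(i,cv2.COLOR_BGR2HSV); m=((h[...,0]<14)&(h[...,1]>90)&(h[...,2]>25)&(h[...,2]<140)).astype(np.uint8)
n,l,st,c=cv2.connectedComponentsWithStats(m)
for k in range(1,n):
    if st[k,4]>150:
        (cc,wh,an)=cv2.minAreaRect(np.argwhere(l==k)[:,::-1].astype(np.float32)); b=cv2.boxPoints((cc,wh,an)); W=np.array([ray(w,q,.035)[:2] for q in b]); e=np.diff(W,axis=0)[:2]; L=np.linalg.norm(e,axis=1); j=L.argmax()
        print(c[k].round(1),ray(w,c[k],.033)[:2].round(4),(L*1000).round(1),"long axis",np.degrees(np.arctan2(e[j,1],e[j,0])).round(1))
E
python3 knob.py
```

```text
t 16.95 pos [ 0.5112 -0.406   0.0368] yaw 90.5 gap 0.0425 F [-1.2 -0.3 -0.8]
1 / 2 [-0.0228  0.0057  0.003 ] [-0.0077 -0.0064  0.0045]
2 / 2 [-0.0228  0.0058  0.0032] [-0.0077 -0.0064  0.0045]
[304.8   7.1] [ 0.5001 -0.2901] [ 7.2 11.4] long axis 0.3
[343.1 289.1] [ 0.5232 -0.4491] [11.6 38.4] long axis -88.2
```

```bash
python3 -m jog '[[-0.023,0.006,0,-0.008,-0.006,0,0.5],[-0.018,0.005,0,-0.008,-0.006,0,0.5],[0,0,0,0,0,0,0.5],[0,0,0,0,0,0,0.5]]'>/dev/null; python3 plan.py .523 -.4505 -.0195 90.8
```

```text
t 17.4 pos [ 0.5244 -0.4426  0.0366] yaw 90.8 gap 0.0431 F [-0.1 -1.  -0.1]
1 / 2 [-0.004  -0.0008  0.028 ] [ 0.0005 -0.0013 -0.0003]
2 / 2 [-0.004  -0.0008  0.028 ] [ 0.0005 -0.0013 -0.0003]
```

```bash
python3 -m jog '[[-0.008,-0.001,0.01,0,0,0,0.5],[0,0,0.015,0,0,0,0.5],[0,0,0.015,0,0,0,0.5],[0,0,0.006,0,0,0,0.4],[0,0,0,0,0,0,0.36],[0,0,0,0,0,0,0.36]]'>/dev/null; python3 plan.py .523 -.4505 -.0195 90.8
```

```text
t 18.0 pos [ 0.5227 -0.447  -0.0151] yaw 90.9 gap 0.0304 F [-0.1  0.4  0.3]
1 / 1 [-0.0036  0.0002  0.0044] [-0.0017 -0.0062  0.0019]
```

```bash
python3 -m jog '[[-0.004,0,0.004,-0.002,-0.006,0,0.36],[0,0,0,0,0,0,0.2],[0,0,0,0,0,0,0],[0,0,0,0,0,0,0],[0,0,0,0,0,0,0],[0,0,0,0,0,0,0]]'; python3 -m jog '[[0,0,-0.01,0,0,0,0],[0,0,-0.02,0,0,0,0],[0,0,-0.03,0,0,0,0],[0,0,-0.03,0,0,0,0],[0,0,-0.015,0,0,0,0],[0,0,0,0,0,0,0],[0,0,0,0,0,0,0]]'; python3 plan.py .401 -.2127 .06 91
```

```text
clock: 18.6
tool_pos: [0.5239, -0.452, -0.0177]
tcp_rot: [0.002, 0.701, 0.713, 0.0]
force: [-0.4, 0.4, 0.2]
finger_gap: 0.0125
clock: 19.3
tool_pos: [0.5232, -0.4511, 0.0926]
tcp_rot: [0.001, 0.701, 0.713, 0.0]
force: [0.1, 0.4, -0.6]
finger_gap: 0.0123
t 19.3 pos [ 0.5232 -0.4511  0.0926] yaw 90.9 gap 0.0123 F [ 0.1  0.4 -0.6]
1 / 6 [ 0.0401 -0.0197  0.0053] [ 0.0003  0.0002 -0.0002]
2 / 6 [ 0.0401 -0.0197  0.0054] [ 0.0003  0.0002 -0.0002]
3 / 6 [ 0.0401 -0.0197  0.0054] [ 0.0003  0.0002 -0.0002]
4 / 6 [ 0.0401 -0.0197  0.0054] [ 0.0003  0.0002 -0.0002]
5 / 6 [ 0.0401 -0.0197  0.0054] [ 0.0003  0.0002 -0.0002]
6 / 6 [ 0.0401 -0.0197  0.0054] [ 0.0003  0.0002 -0.0002]
```

```bash
python3 -m jog '[[0.04,-0.02,0.003,0,0,0,0],[0.04,-0.02,0.003,0,0,0,0],[0.04,-0.02,0.003,0,0,0,0],[0.04,-0.02,0.003,0,0,0,0],[0.035,-0.018,0.003,0,0,0,0],[0.03,-0.015,0.003,0,0,0,0],[0,0,0,0,0,0,0],[0,0,0,0,0,0,0]]'>/dev/null; python3 plan.py .4013 -.2127 .04 91
```

```text
t 20.1 pos [ 0.3935 -0.2165  0.0593] yaw 90.8 gap 0.0126 F [ 0.6 -0.6 -0.7]
1 / 1 [0.0035 0.0081 0.0192] [-0.0146 -0.0102 -0.0039]
```

```bash
python3 -m jog '[[0.003,0.008,0.005,-0.015,-0.01,0,0],[0,0,0,0,0,0,0],[0,0,0,0,0,0,0]]'>/dev/null; python3 plan.py .4013 -.2127 .03 91
```

```text
t 20.4 pos [ 0.4025 -0.2144  0.0526] yaw 90.7 gap 0.0123 F [ 0.4  0.2 -0. ]
1 / 1 [ 0.0016 -0.0012  0.0226] [ 0.0013 -0.0011 -0.0058]
```

```bash
python3 -m jog '[[0.002,-0.001,0.01,0,0,0,0],[0,0,0.012,0,0,0,0],[0,0,0.006,0,0,0,0],[0,0,0,0,0,0,0]]'>/dev/null; python3 plan.py .4013 -.2127 .0093 91;  python3 -m jog '[[0,0,0.004,0,0,0,0],[0,0,0,0,0,0,0]]'; python3 plan.py .4013 -.2127 .0093 91
```

```text
t 20.8 pos [ 0.4018 -0.2131  0.0215] yaw 90.6 gap 0.0125 F [ 0.4 -0.8 -0.7]
1 / 1 [ 0.0003 -0.0005  0.0122] [ 0.0012 -0.0025 -0.0075]
clock: 21.0
tool_pos: [0.4015, -0.213, 0.0168]
tcp_rot: [-0.001, 0.704, 0.711, 0.001]
force: [0.4, 0.8, -0.4]
finger_gap: 0.0124
t 21.0 pos [ 0.4015 -0.213   0.0168] yaw 90.6 gap 0.0124 F [ 0.4  0.8 -0.4]
1 / 1 [ 0.0003 -0.0002  0.0075] [ 0.0005 -0.0032 -0.0078]
```

```bash
python3 -m jog '[[0,0,0.005,0,0,0,0],[0,0,0.001,0,0,0,0],[0,0,0,0,0,0,0]]'; python3 -m jog '[[0,0,0.004,0,0,0,0],[0,0,0,0,0,0,0]]'
```

```text
clock: 21.3
tool_pos: [0.402, -0.2133, 0.0108]
tcp_rot: [-0.0, 0.704, 0.71, 0.001]
force: [0.5, 1.3, -0.1]
finger_gap: 0.0123
clock: 21.5
tool_pos: [0.4032, -0.2139, 0.0089]
tcp_rot: [0.001, 0.704, 0.71, 0.001]
force: [0.1, -0.8, -0.5]
finger_gap: 0.0124
```

Seated, since it stopped at the expected height. I'll release, then go to the oblong lid.

```bash
python3 -m jog '[[0,0,0,0,0,0,0.3],[0,0,0,0,0,0,0.5],[0,0,0,0,0,0,0.5],[0,0,-0.02,0,0,0,0.5],[0,0,-0.03,0,0,0,0.5],[0,0,-0.02,0,0,0,0.5],[0,0,0,0,0,0,0.5],[0,0,0,0,0,0,0.5]]' | head -2;python3 plan.py .499 -.2775 .06 97.5
```

```text
clock: 22.3
tool_pos: [0.4019, -0.2134, 0.0795]
t 22.3 pos [ 0.4019 -0.2134  0.0795] yaw 90.6 gap 0.043 F [ 0.1 -1.8 -0.1]
1 / 3 [-0.0217  0.0321  0.0065] [ 0.0003 -0.0008 -0.0404]
2 / 3 [-0.023   0.0312  0.0065] [ 0.0003 -0.0008 -0.0404]
3 / 3 [-0.0242  0.0303  0.0065] [ 0.0003 -0.0008 -0.0404]
```

```bash
python3 -m jog '[[-0.022,0.032,0.006,0,0,-0.04,0.5],[-0.023,0.031,0.006,0,0,-0.04,0.5],[-0.02,0.026,0.006,0,0,-0.04,0.5],[0,0,0,0,0,0,0.5],[0,0,0,0,0,0,0.5],[0,0,0,0,0,0,0.5]]'>/dev/null; python3 plan.py .499 -.2775 .03 97.5; python3 knob.py
```

```text
t 22.9 pos [ 0.4917 -0.2735  0.0525] yaw 97.7 gap 0.0428 F [-0.5  0.5 -0.4]
1 / 1 [-0.0052  0.0069  0.0224] [-0.0081 -0.0086  0.0028]
[447.7  49.1] [ 0.5466 -0.1663] [18.  18.5] long axis -75.9
[167.2  99.8] [ 0.3902 -0.2149] [13.1 36.5] long axis -89.1
[335.  220.3] [ 0.4985 -0.2755] [11.2 37.8] long axis -81.4
```

```bash
python3 -m jog '[[-0.004,0.007,0.005,-0.008,-0.009,-0.004,0.5],[0,0,0.015,0,0,0,0.5],[0,0,0,0,0,0,0.5],[0,0,0,0,0,0,0.5]]'>/dev/null; python3 plan.py .4987 -.277 -.0195 98
```

```text
t 23.35 pos [ 0.4978 -0.2757  0.0314] yaw 97.9 gap 0.0429 F [0.8 0.3 0.2]
1 / 2 [-0.0006  0.0004  0.0254] [-0.0001  0.0015 -0.0005]
2 / 2 [-0.0007  0.0004  0.0254] [-0.0001  0.0015 -0.0005]
```

```bash
python3 -m jog '[[-0.001,0.001,0.012,0,0.002,0,0.5],[0,0,0.015,0,0,0,0.5],[0,0,0.013,0,0,0,0.5],[0,0,0.003,0,0,0,0.4],[0,0,0,0,0,0,0.36],[0,0,0,0,0,0,0.36]]'>/dev/null; python3 plan.py .4987 -.277 -.0195 98
```

```text
t 23.95 pos [ 0.498  -0.2763 -0.0165] yaw 97.9 gap 0.0306 F [ 0.3 -0.3  0.9]
1 / 1 [-0.0008  0.0006  0.003 ] [-0.0018 -0.0004 -0.0013]
```

```bash
python3 -m jog '[[-0.001,0,0.002,0,0,0,0.36],[0,0,0,0,0,0,0.2],[0,0,0,0,0,0,0],[0,0,0,0,0,0,0],[0,0,0,0,0,0,0],[0,0,0,0,0,0,0]]'; python3 -m jog '[[0,0,-0.01,0,0,0,0],[0,0,-0.02,0,0,0,0],[0,0,-0.03,0,0,0,0],[0,0,-0.03,0,0,0,0],[0,0,0,0,0,0,0],[0,0,0,0,0,0,0]]'; python3 plan.py .424 -.3825 .06 69.5
```

```text
clock: 24.55
tool_pos: [0.4993, -0.278, -0.0171]
tcp_rot: [0.001, 0.657, 0.754, -0.0]
force: [0.4, -0.0, -1.3]
finger_gap: 0.0122
clock: 25.15
tool_pos: [0.4987, -0.2773, 0.0781]
tcp_rot: [0.0, 0.656, 0.754, -0.0]
force: [-0.2, 1.0, -1.0]
finger_gap: 0.0125
t 25.15 pos [ 0.4987 -0.2773  0.0781] yaw 98.0 gap 0.0125 F [-0.2  1.  -1. ]
1 / 4 [-0.0235 -0.0221  0.0046] [-1.000e-04  2.000e-04  1.242e-01]
2 / 4 [-0.026  -0.0191  0.0045] [-1.000e-04  2.000e-04  1.242e-01]
3 / 4 [-0.0282 -0.0157  0.0045] [-1.000e-04  2.000e-04  1.242e-01]
4 / 4 [-0.0299 -0.0121  0.0045] [-1.000e-04  2.000e-04  1.242e-01]
```

```bash
python3 -m jog '[[-0.023,-0.022,0,0,0,0.124,0],[-0.026,-0.019,0,0,0,0.124,0],[-0.028,-0.016,0,0,0,0.124,0],[-0.022,-0.009,0,0,0,0.11,0],[0,0,0,0,0,0,0],[0,0,0,0,0,0,0]]'>/dev/null; python3 plan.py .424 -.3825 .05 69.5; python3 - <<'E'
from geo import *
from workcell import manip
t=manip.snapshot("top");print(proj(t,[.424,-.3828,.034]))
E
```

```text
t 25.75 pos [ 0.4244 -0.3737  0.0733] yaw 69.6 gap 0.0125 F [ 1.  -0.1 -0.8]
1 / 1 [-0.0084  0.0029  0.0233] [-0.0064 -0.0032  0.0009]
[[362.24933612 223.75199913]]
```

```bash
python3 -m jog '[[-0.008,0.003,0.01,-0.006,-0.003,0,0],[0,0,0.01,0,0,0,0],[0,0,0,0,0,0,0],[0,0,0,0,0,0,0]]'>/dev/null; python3 plan.py .424 -.3825 .0079 69.5
```

```text
t 26.2 pos [ 0.4262 -0.3789  0.0499] yaw 70.0 gap 0.0125 F [ 0.1 -0.2 -0.1]
1 / 1 [-0.0042 -0.0008  0.042 ] [-0.0018 -0.0022  0.0093]
```

```bash
python3 -m jog '[[-0.004,-0.001,0.008,-0.002,-0.002,0.008,0],[0,0,0.01,0,0,0,0],[0,0,0,0,0,0,0],[0,0,0,0,0,0,0]]'>/dev/null; python3 plan.py .424 -.3825 .0079 69.5
```

```text
t 26.6 pos [ 0.4242 -0.3818  0.0302] yaw 69.6 gap 0.0128 F [-0.1 -0.5 -0.8]
1 / 1 [-0.0008  0.0001  0.0223] [ 0.0002 -0.0005  0.0022]
```

```bash
python3 -m jog '[[-0.001,0,0.008,0,0,0,0],[0,0,0.006,0,0,0,0],[0,0,0,0,0,0,0]]'; python3 -m jog '[[0,0,0.005,0,0,0,0],[0,0,0,0,0,0,0]]';python3 -m jog '[[0,0,0.003,0,0,0,0],[0,0,0,0,0,0,0]]'; python3 plan.py .424 -.3825 .0079 69.5
```

```text
clock: 26.9
tool_pos: [0.424, -0.383, 0.0153]
tcp_rot: [0.0, 0.821, 0.571, 0.0]
force: [-1.0, -0.3, -1.2]
finger_gap: 0.0126
clock: 27.1
tool_pos: [0.424, -0.3829, 0.0098]
tcp_rot: [0.0, 0.821, 0.571, 0.0]
force: [-0.5, 0.2, -0.5]
finger_gap: 0.0124
clock: 27.3
tool_pos: [0.4248, -0.3835, 0.0076]
tcp_rot: [0.001, 0.821, 0.571, 0.0]
force: [-0.1, -0.3, -1.4]
finger_gap: 0.0122
t 27.3 pos [ 0.4248 -0.3835  0.0076] yaw 69.6 gap 0.0122 F [-0.1 -0.3 -1.4]
1 / 1 [ 0.0007 -0.0011 -0.0003] [0.0025 0.0005 0.0023]
```

```bash
python3 -m jog '[[0,0,0,0,0,0,0.3],[0,0,0,0,0,0,0.5],[0,0,0,0,0,0,0.5],[0,0,-0.02,0,0,0,0.5],[0,0,-0.03,0,0,0,0.5],[0,0,-0.045,0,0,0,0.5],[0,0,-0.045,0,0,0,0.5],[0,0,-0.045,0,0,0,0.5]]' | head -2; python3 -m jog '[[-0.04,0.01,0,0,0,0,0.5],[-0.04,0.01,0,0,0,0,0.5],[-0.04,0.01,0,0,0,0,0.5],[-0.04,0.01,0,0,0,0,0.5],[-0.04,0.01,0,0,0,0,0.5],[0,0,0,0,0,0,0.5],[0,0,0,0,0,0,0.5],[0,0,0,0,0,0,0.5]]'; python3 - <<'E'
from geo import *
from workcell import manip
t=manip.snapshot("top")["image"][150:260,225:395];s=manip.snapshot("side")["image"][175:285,245:415]
cv2.imwrite("pics/fin.png",cv2.vconcat([cv2.resize(t,(460,298),interpolation=2),cv2.resize(s,(460,298),interpolation=2)]))
E
```

```text
clock: 28.1
tool_pos: [0.4201, -0.3797, 0.1902]
clock: 28.9
tool_pos: [0.4026, -0.5937, 0.1999]
tcp_rot: [0.002, 0.82, 0.573, 0.0]
force: [-0.3, 0.9, -0.8]
finger_gap: 0.0429
```

View pics/fin.png

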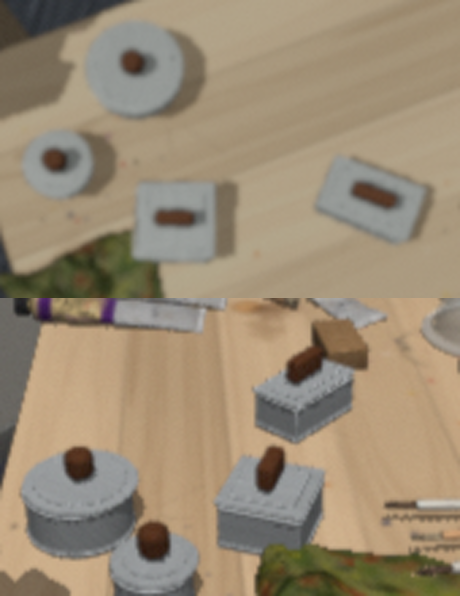

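```bash
python3 - <<'E'
from geo import *
from workcell import manip
s=manip.snapshot("top")
for n,z,p,t in(("large",.041,(134.5,68.5),(.5357,-.1737)),("small",.037,(58,164),(.4501,-.110)),("square",.039,(175,222),(.4004,-.2124)),("oblong",.037,(373.5,199),(.424,-.3828))):
    W=ray(s,np.array(p)/(460/170)+[225,150],z)[:2]; print(n,((W-t)*1000).round(1))
print(manip.job_done())
E
```

```text
large [-0.3 -0.3]
small [-0.1 -1. ]
square [ 0.9 -1.4]
oblong [ 0.1 -1.5]
the job is handed in; nothing more can be done
None
```

All four lids are on the tins they fit, and I handed the job in at about 29 s on the clock (limit 102 s).

- **Final position check:** in the last top view each lid's centre is within about 2 mm of its tin's original mouth position (limit 8 mm).
- **Final seating check:** each lid stopped within 1 mm of the height expected for full seating. The final top and side views show the lids level, the tins upright and the arm clear. The tins' final positions and tilts were not measured separately, and handing in gives no verdict.
- **Missed first grasp:** my first grasp on the large lid closed on nothing. The pictures showed the real fingertips about 37 mm above the reported tool point. I allowed for that on every later grasp and placing, and each one then worked first time.
- **Camera disagreement:** the side camera was off from the top and wrist cameras by about 5–8 mm, so I used the top and wrist positions.
- **Finger gap reading:** it showed about 19 mm on the 22 mm knobs and 12.5 mm on the 14 mm bars, so it seems to read low. The grips held throughout.

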